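Stagger the biscuit dishes to cool

TASK

The biscuits are out of the oven: stack the two loose long stoneware dishes on the one standing on the wooden paddle board, staggered so that steam can escape. First lay the long dish of round biscuits lengthwise along the bottom dish, shifted by a quarter of its length towards the board's handle, so that it rests level on the rim below; then lay the dish of finger-shaped biscuits on top of it, shifted back so that it is straight above the bottom dish. Set each dish down gently without dropping it, and leave the bottom dish where it stands on the board.

Things in the scene. Friction and masses are not known exactly. Their poses are not given: they have to be found in the camera images.
- round_dish_center (a point): Loose long white dish with three round biscuits (37 mm across) in a row, all below its rim (not the short dish nearby, 105 mm long with two biscuits); 160 mm long (x), 60 mm wide (y), 40 mm high, walls straight outside and 9 mm thick, 0.35 to 0.6 kg. Point: its centre, 20 mm above its underside; x along its length, z up, both ends alike. Stands on the worktop, left or right of the board.
- finger_dish_center (a point): Loose long white dish with five finger-shaped (oblong) biscuits side by side, all below its rim; 160 mm long (x), 60 mm wide (y), 40 mm high, walls straight outside and 9 mm thick, 0.35 to 0.6 kg. Point: its centre, 20 mm above its underside; x along its length, z up, both ends alike. Stands on the worktop, left or right of the board.
- bottom_dish_center (a point): White dish of the same size (160 x 60 x 40 mm, walls 9 mm), also with three round biscuits, that stands loose on a fixed wooden paddle board 18 mm thick (blade 200 x 100 mm, plus a flat 34 mm wide handle reaching 160 mm from the blade's centre). Point: centre of the dish, 20 mm above its underside; x along its length, always pointing towards the board's handle, y across, z up.

How it is judged:
By the outcome, as a careful person would: the job done as asked, in the order asked, and still so for the second after the job is handed in, with the robot touching nothing.
It also fails if it takes over 64 s, if anything falls off the work surface, if the arm or the gripper's body presses on something with over 40 N, if the wrist force passes 120 N, or if a joint passes its speed limit or range.

ROBOT

A 7-joint arm with a two-finger parallel gripper is mounted at the origin on the work surface. World frame = base frame: x ahead of the robot, y to its left, z up, the work surface at z = 0. Lengths are in m, angles in rad, forces in N, time in s.
With the tool pointing down it reaches from about 0.4 to 0.925 m from the base axis. Payload 4.1 kg.
Tool frame: the origin (TCP) lies between the finger pads; the fingertips stand 14 mm ahead of it and the grasp point (between the pads) lies 5 mm behind it; z points along the fingers, y is the direction in which the jaws open and shut (so a half turn about z gives the same grasp; the last joint's range is limited). The gripper opens to 85 mm and grips with 20 to 120 N. Pads are 22 mm wide; open, the fingers measure 114 mm over their backs; the gripper's body (76 mm by 85 mm) begins 54 mm behind the grasp point. The pads swing forward as they close: fully open they stand 13 mm farther back than shut.
Start: joints at [-0.099, 0.398, 0.045, 1.537, -0.019, 1.207, -0.051], TCP at [0.65, 0, 0.245] pointing down, gripper open.
Joint ranges: [-2.82, 2.82], [-0.49, 2.23], [-1.37, 1.46], [0, 2.46], [-1.36, 4.5], [0.23, 2], [-2.94, 2.94]. Speed limits (rad/s): [2.57, 2.57, 3.14, 3.14, 3.14, 3.14, 3.14].

INTERFACE

Orientations are given as a unit quaternion [w, x, y, z].
In Python, from workcell import r gives the robot as it stands.
- The arm moves only by the tool jog_arm, never from a script. Its argument "steps" is a list of rows, each a list of 4 numbers: the shift along the tool's x, y, z in units of 40 mm (1.0 is 40 mm), then the turn about the tool's z in units of 5 degrees (1.0 is 5 degrees). A call has exactly 8 rows; each row is the pose to reach, as a shift and turn from the pose measured when the call began, along the tool's axes at that moment; what a row does not reach only later rows make up. A row lasts 1/12 s, in which the tool goes at most 41.7 mm and 7.16 degrees, less where a joint would pass 70% of its speed; a pose out of reach is approached as far as the arm can. A call with a gripper value outside its range is refused whole. "grip" is the closure, from -1 (fully open) to 1 (shut), set as the call begins (left out, the last holds). The fingers move at their own pace and stop on an object; the grip force is fixed at half the most. Time passes only in rows, so rows that repeat a pose let the fingers close, or fill a call up. It gives the time, the measured TCP pose, the force and the opening at its end, in the units of the state.
- r.state(): the state, without advancing time (a new reading comes with each control period).
- r.read_camera(name): name is "scene" or "side" or "wrist"; returns (picture, depth): 400x640x3 uint8, red, green, blue; 400x640 float32, m along the optical axis (not along the pixel's ray), 0 where there is no reading.
- r.get_calibration(name): a dict with "intrinsics" (3x3 intrinsics, pixels), "R" (3x3) and "t" (3): a world point X has camera coordinates R X + t. Camera axes: x right, y down, z forward; pixel columns grow to the right and rows downward; lengths in m; the calibration is good to about 2 mm. A picture is of the moment at which its call begins: read the wrist's pose just before it. get_calibration takes no time and is no camera call; for the wrist camera it gives the pose at the moment of the call.
- r.finish_job(): hands the job in, once; it reports no verdict.
The state is a dict: "t": time; "joints": joint angles; "joint_velocities": joint speeds; "effort": joint torques, N m; "eef_pos": TCP position; "eef_rot": TCP orientation; "force": force on the tool from outside, world axes, zero at the start; "torque": the same for the moment, N m; "grip_width": finger opening in m.
Only numpy, scipy, OpenCV 4.12 (cv2) and the standard library are available. Lean on these libraries where they do the work, as an engineer would, in place of code of your own. Each camera call takes 0.05 s, during which the arm holds its last target.

## Working session

There is one attempt and no reset: what is moved stays moved. The work goes in short steps, Python scripts to look and compute and a tool call to move; the robot and the scene stay as the last step left them, time stands still between calls to the robot, and variables do not carry over. Pictures are saved under pics/ and viewed, and the job is handed in when it is done.

Besides the shell and the picture viewer there is one more tool, called after ">>>" by a JSON object that holds its "method" and its "body". jog_arm: Moves the arm, as the interface text tells. Its arguments: {"type":"object","properties":{"steps":{"type":"array","items":{"type":"array","items":{"type":"number"}}},"grip":{"type":"number"}},"required":["steps"]}

```bash
ls; mkdir -p pics; python3 - <<'E'
from workcell import r
import cv2,numpy as np
s=r.state();print(s['t'],s['eef_pos'],s['eef_rot'],s['grip_width'],s['force'])
for n in ['scene','side','wrist']:
    c=r.get_calibration(n);p,d=r.read_camera(n)
    np.savez(f'/tmp/{n}0.npz',p=p,d=d,K=c['intrinsics'],R=c['R'],t=c['t'])
    cv2.imwrite(f'pics/{n}0.png',p[:,:,::-1]);print(n,np.round(c['intrinsics'],1).tolist(),np.round(-c['R'].T@c['t'],3))
E
```

```text
pics
0.0 [6.49388067e-01 3.80636982e-05 2.44268753e-01] [-6.38340100e-04  7.07054072e-01  7.07158815e-01 -7.36447448e-04] 0.08525017161986581 [ 0.79171015 -0.20577863 -0.84644289]
scene [[507.9, 0.0, 322.4], [0.0, 507.9, 197.9], [0.0, 0.0, 1.0]] [ 0.971 -0.491  0.805]
side [[382.9, 0.0, 321.7], [0.0, 382.9, 193.6], [0.0, 0.0, 1.0]] [0.083 0.444 0.458]
wrist [[322.6, 0.0, 315.6], [0.0, 322.6, 197.7], [0.0, 0.0, 1.0]] [0.65  0.07  0.374]
```

View pics/scene0.png

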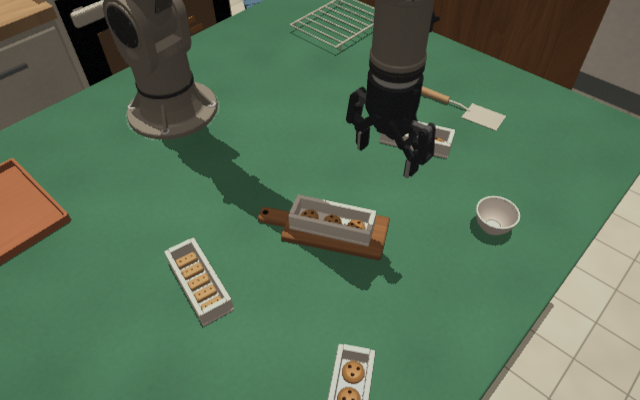

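View pics/side0.png

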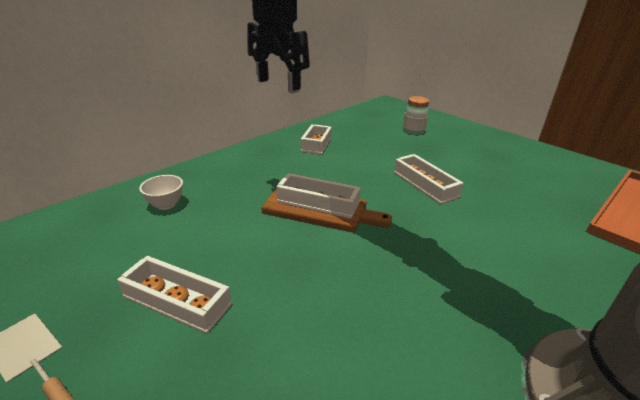

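View pics/wrist0.png

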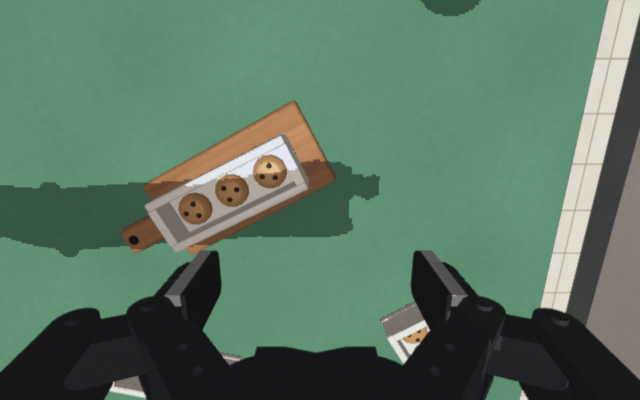

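The scene view shows the bottom dish on the board at (333,220) with the handle to the left at (265,215). The finger dish is at (198,280), the short dish at (352,375), and the round dish is partly behind the gripper at (415,137). In the side view the round dish is clear at (175,290) and the finger dish is at (428,177). I'll measure the rims from depth.

```bash
cat > h.py <<'E'
import numpy as np,cv2
def cloud(z):
    p,d,K,R,t=[z[k] for k in ['p','d','K','R','t']]
    v,u=np.mgrid[:400,:640]
    X=np.stack([(u-K[0,2])/K[0,0]*d,(v-K[1,2])/K[1,1]*d,d],-1)
    return (X-t)@R, d>0
def rects(z,lo,hi,minn=60,prt=True,box=(0.3,1.0,-.6,.6)):
    W,ok=cloud(z)
    hsv=cv2.cvtColor(z['p'],cv2.COLOR_RGB2HSV)
    m=ok&(W[...,2]>lo)&(W[...,2]<hi)&(hsv[...,1]<70)&(hsv[...,2]>80)
    m&=(W[...,0]>box[0])&(W[...,0]<box[1])&(W[...,1]>box[2])&(W[...,1]<box[3])
    mm=cv2.morphologyEx(m.astype(np.uint8),cv2.MORPH_CLOSE,np.ones((5,5)))
    n,l=cv2.connectedComponents(mm)
    out=[]
    for i in range(1,n):
        s=m&(l==i)
        if s.sum()<minn: continue
        P=W[s]
        (c,sz,a)=cv2.minAreaRect((P[:,:2]*1000).astype(np.float32))
        if sz[0]<sz[1]: sz=sz[::-1];a+=90
        vv,uu=np.nonzero(s)
        print('px',uu.mean().round(),vv.mean().round(),'n',s.sum(),'c mm',np.round(c,1),'size',np.round(sz,1),'ang',round((a+90)%180-90,1),'z',np.percentile(P[:,2],[5,50,95]).round(4))
        out.append((c,sz,a,P))
    return out
E
python3 - <<'E'
import numpy as np
from h import *
for n in ['scene','side','wrist']:
    z=np.load(f'/tmp/{n}0.npz');print(n)
    print('rim 40');rects(z,.034,.046)
    print('rim 58');rects(z,.052,.064)
# handle: brown
z=np.load('/tmp/wrist0.npz');W,ok=cloud(z)
for u,v in [(134,240),(232,190),(296,102),(335,178),(148,185)]: print(u,v,W[v,u].round(3))
E
```

```text
scene
rim 40
px 445.0 136.0 n 207 c mm [576.  331.9] size [66.3 45.9] ang -68.3 z [0.0351 0.0398 0.0428]
px 498.0 213.0 n 335 c mm [786.6 203.9] size [80.5 72.7] ang -67.8 z [0.0345 0.0398 0.0453]
px 332.0 210.0 n 294 c mm [549.8 -11.4] size [140.9  30.2] ang 28.4 z [0.0346 0.0403 0.0455]
px 329.0 230.0 n 303 c mm [570.4 -45.6] size [160.2  20.7] ang 33.0 z [0.0348 0.0401 0.0453]
px 198.0 277.0 n 1098 c mm [ 460.9 -277.3] size [162.7  60.2] ang -14.1 z [0.0356 0.0399 0.0422]
px 352.0 368.0 n 824 c mm [ 784.2 -228. ] size [93.2 60. ] ang -58.7 z [0.0371 0.0401 0.0424]
rim 58
px 333.0 214.0 n 1019 c mm [555.9 -20.7] size [161.   63.9] ang 26.6 z [0.0529 0.0577 0.0603]
side
rim 40
px 415.0 121.0 n 89 c mm [ 654.4 -506.7] size [65.9 28.3] ang 27.4 z [0.0345 0.0405 0.0452]
px 315.0 133.0 n 210 c mm [ 787.7 -232.3] size [109.2  60.5] ang -58.5 z [0.0346 0.0381 0.0397]
px 429.0 172.0 n 522 c mm [ 460.6 -275.2] size [161.8  62.6] ang -14.4 z [0.0344 0.0381 0.0398]
px 161.0 188.0 n 397 c mm [787.1 206. ] size [81.4 75.7] ang -21.7 z [0.0347 0.0404 0.0455]
px 318.0 188.0 n 324 c mm [568.4 -33.
[... 381 characters left out ...]
6.2 -17.7] size [160.3  61.8] ang 26.4 z [0.0526 0.0561 0.0576]
wrist
rim 40
px 294.0 157.0 n 87 c mm [627.1  17.8] size [56.7  5.1] ang -58.3 z [0.0349 0.0402 0.0448]
px 209.0 214.0 n 462 c mm [558.1 -40.1] size [145.5  38.7] ang 10.3 z [0.0346 0.0402 0.0453]
px 404.0 336.0 n 577 c mm [ 768.8 -210.7] size [51.4 46.6] ang 31.4 z [0.0352 0.04   0.0413]
px 127.0 389.0 n 302 c mm [ 404.4 -289.4] size [44.6 18.4] ang -26.3 z [0.0348 0.0396 0.0412]
rim 58
px 227.0 195.0 n 3678 c mm [556.1 -19.8] size [161.2  60.2] ang 26.4 z [0.0551 0.0584 0.0597]
134 240 [ 0.433 -0.084  0.02 ]
232 190 [ 0.559 -0.018  0.038]
296 102 [0.628 0.073 0.011]
335 178 [ 0.671 -0.009  0.017]
148 185 [ 0.459 -0.017  0.019]
```

Rims agree across views: bottom dish (556,-20), axis 26.4° with the handle in the -x,-y direction; finger dish (461,-276.5), -14.2°; round dish ~(525,310), 22.2°. I move over the round dish first.

```bash
cat >> h.py <<'E'
from scipy.spatial.transform import Rotation as Ro
def delta(r,x,y,z,ang):
    s=r.state();q=s['eef_rot'];M=Ro.from_quat([q[1],q[2],q[3],q[0]]).as_matrix()
    d=M.T@(np.array([x,y,z])/1000-s['eef_pos'])/0.04
    yaw=np.degrees(np.arctan2(M[1,0],M[0,0]))
    turn=((yaw-ang+90)%180-90)
    print('t',s['t'],'pos mm',(s['eef_pos']*1000).round(1),'yaw',yaw.round(2),'tilt',np.degrees(np.arccos(-M[2,2])).round(2),'F',np.round(s['force'],1),'w',round(s['grip_width'],4),'J7',np.round(s['joints'],2))
    print('delta units',d.round(3),'turn',round(turn/5,3))
E
python3 -c "
from h import *;from workcell import r
delta(r,525,310.5,160,22.2)"
```

```text
t 0.15 pos mm [649.6   0.  244.5] yaw 90.01 tilt 0.09 F [-0.  -0.3 -0.9] w 0.0856 J7 [-0.1   0.4   0.05  1.54 -0.02  1.21 -0.05]
delta units [ 7.762 -3.11   2.116] turn 13.561
```

>>> {"method": "jog_arm", "body": {"steps": [[0.9,-0.4,0.1,1.4],[1.8,-0.8,0.3,2.8],[2.7,-1.1,0.5,4.2],[3.6,-1.5,0.7,5.6],[4.5,-1.9,0.9,7.0],[5.4,-2.3,1.1,8.4],[6.3,-2.6,1.2,9.8],[7.0,-3.0,1.3,11.0]], "grip": -1}}

```text
t: 0.82
eef_pos: [0.5281, 0.2831, 0.192]
eef_rot: [-0.001, 0.954, 0.299, -0.001]
force: [0.8, 0.5, 0.1]
grip_width: 0.0852
```

```bash
python3 -c "
from h import *;from workcell import r
delta(r,525,310.5,160,22.2)
c=r.get_calibration('wrist');p,d=r.read_camera('wrist')
z=dict(p=p,d=d,K=c['intrinsics'],R=c['R'],t=c['t']);cv2.imwrite('pics/w1.png',p[:,:,::-1]);rects(z,.034,.046)
rects(z,.052,.064)"
```

```text
t 0.8167 pos mm [528.1 283.1 192. ] yaw 34.78 tilt 0.11 F [0.8 0.5 0.1] w 0.0852 J7 [-0.64  0.35  0.09  1.73 -0.04  1.06 -1.49]
delta units [ 0.327 -0.606  0.8  ] turn 2.516
px 559.0 13.0 n 240 c mm [749.6 204.5] size [32.4  6.1] ang 87.8 z [0.0345 0.0402 0.0453]
px 618.0 10.0 n 319 c mm [773.7 172.9] size [29.   6.1] ang -23.8 z [0.0348 0.0402 0.0455]
px 291.0 162.0 n 4817 c mm [524.6 310. ] size [160.3  60.3] ang 21.7 z [0.0384 0.0405 0.0418]
px 575.0 274.0 n 877 c mm [604.9  23.3] size [86.  42.9] ang -15.9 z [0.0346 0.0401 0.0455]
px 606.0 304.0 n 795 c mm [592.8 -25.1] size [70.5  4.2] ang 26.5 z [0.0347 0.0403 0.0455]
px 607.0 296.0 n 2338 c mm [587.8  -3.5] size [91.2 61.9] ang 26.5 z [0.0528 0.0577 0.0591]
```

The wrist view confirms the round dish at (524.6, 310.0), 21.7–22.2°, size 160×60, rim at 40 mm. I align and descend.

>>> {"method": "jog_arm", "body": {"steps": [[0.1,-0.2,0.2,0.5],[0.2,-0.4,0.4,1.0],[0.3,-0.5,0.7,1.5],[0.33,-0.61,1.0,2.0],[0.33,-0.61,1.3,2.5],[0.33,-0.61,1.6,2.56],[0.33,-0.61,1.8,2.56],[0.33,-0.61,1.8,2.56]]}}

```text
t: 1.53
eef_pos: [0.5177, 0.3178, 0.1169]
eef_rot: [-0.002, 0.981, 0.194, -0.005]
force: [-0.2, -0.2, -0.3]
grip_width: 0.0852
```

```bash
python3 -c "
from h import *;from workcell import r
delta(r,524.6,310.1,22,22.0)"
```

```text
t 1.5333 pos mm [517.7 317.8 116.9] yaw 22.38 tilt 0.62 F [-0.2 -0.2 -0.3] w 0.0852 J7 [-0.7   0.45  0.11  1.77 -0.07  0.93 -1.74]
delta units [0.108 0.258 2.371] turn 0.075
```

>>> {"method": "jog_arm", "body": {"steps": [[0.05,0.15,0.2,0.05],[0.1,0.25,0.5,0.08],[0.11,0.26,0.8,0.08],[0.11,0.26,1.1,0.08],[0.11,0.26,1.3,0.08],[0.11,0.26,1.4,0.08],[0.11,0.26,1.4,0.08],[0.11,0.26,1.4,0.08]]}}

```text
t: 2.2
eef_pos: [0.525, 0.3103, 0.0607]
eef_rot: [-0.002, 0.982, 0.191, -0.005]
force: [0.6, 0.1, 0.5]
grip_width: 0.0857
```

```bash
python3 -c "
from h import *;from workcell import r
delta(r,524.6,310.1,22,22.0)"
```

```text
t 2.2 pos mm [525.  310.3  60.7] yaw 22.0 tilt 0.63 F [0.6 0.1 0.5] w 0.0857 J7 [-0.68  0.53  0.11  1.8  -0.08  0.83 -1.72]
delta units [-0.003  0.006  0.967] turn -0.001
```

>>> {"method": "jog_arm", "body": {"steps": [[0,0,0.2,0],[0,0,0.4,0],[0,0,0.6,0],[0,0,0.8,0],[0,0,0.9,0],[0,0,0.96,0],[0,0,0.96,0],[0,0,0.96,0]]}}

```text
t: 2.87
eef_pos: [0.5247, 0.3104, 0.0222]
eef_rot: [-0.002, 0.982, 0.191, -0.005]
force: [0.5, 0.3, -0.4]
grip_width: 0.0853
```

>>> {"method": "jog_arm", "body": {"steps": [[0,0,0,0],[0,0,0,0],[0,0,0,0],[0,0,0,0],[0,0,0,0],[0,0,0,0],[0,0,0,0],[0,0,0,0]], "grip": 1}}

```text
t: 3.53
eef_pos: [0.5253, 0.3107, 0.0231]
eef_rot: [-0.003, 0.982, 0.191, -0.004]
force: [-0.8, -0.1, 5.8]
grip_width: 0.0591
```

```bash
python3 -c "
from h import *;from workcell import r
delta(r,524.6,310.1,22,22.0)"
```

```text
t 3.5333 pos mm [525.3 310.7  23.1] yaw 21.99 tilt 0.57 F [-0.8 -0.1  5.8] w 0.0591 J7 [-0.68  0.58  0.1   1.81 -0.09  0.76 -1.71]
delta units [-0.023  0.008  0.026] turn -0.002
```

>>> {"method": "jog_arm", "body": {"steps": [[0,0,-0.1,0],[0,0,-0.3,0],[0,0,-0.6,0],[0,0,-1.0,0],[0,0,-1.5,0],[0,0,-2.0,0],[0,0,-2.5,0],[0,0,-3.0,0]]}}

```text
t: 4.2
eef_pos: [0.526, 0.31, 0.1444]
eef_rot: [-0.002, 0.982, 0.191, -0.005]
force: [-0.1, 0.3, -4.0]
grip_width: 0.0591
```

>>> {"method": "jog_arm", "body": {"steps": [[0,0,-0.4,0],[0,0,-0.7,0],[0,0,-0.8,0],[0,0,-0.8,0],[0,0,-0.8,0],[0,0,-0.8,0],[0,0,-0.8,0],[0,0,-0.8,0]]}}

```text
t: 4.87
eef_pos: [0.5258, 0.3095, 0.1753]
eef_rot: [-0.002, 0.982, 0.191, -0.005]
force: [-0.1, 0.1, -3.7]
grip_width: 0.0591
```

```bash
python3 -c "
from h import *;from workcell import r
delta(r,520.3,-37.5,180,26.4)
c=r.get_calibration('wrist');p,d=r.read_camera('wrist')
z=dict(p=p,d=d,K=c['intrinsics'],R=c['R'],t=c['t']);cv2.imwrite('pics/w2.png',p[:,:,::-1]);rects(z,.14,.24)
c=r.get_calibration('side');p,d=r.read_camera('side');z=dict(p=p,d=d,K=c['intrinsics'],R=c['R'],t=c['t']);cv2.imwrite('pics/s2.png',p[:,:,::-1]);rects(z,.14,.24)"
```

```text
t 4.8667 pos mm [525.8 309.5 175.3] yaw 21.99 tilt 0.66 F [-0.1  0.1 -3.7] w 0.0591 J7 [-0.69  0.39  0.13  1.71 -0.06  1.05 -1.73]
delta units [-3.378  7.993 -0.132] turn -0.882
px 316.0 198.0 n 31883 c mm [537.4 314.5] size [134.2  71.9] ang 22.1 z [0.1604 0.1915 0.1936]
px 223.0 285.0 n 83 c mm [523.1 343.1] size [5.2 3.6] ang 54.1 z [0.2039 0.2046 0.2056]
px 409.0 285.0 n 86 c mm [547.1 283. ] size [5.5 3.3] ang -7.1 z [0.2033 0.2041 0.2055]
px 166.0 214.0 n 4440 c mm [520.6 318.7] size [169.8 100.6] ang 35.0 z [0.1554 0.1761 0.1913]
```

View pics/w2.png

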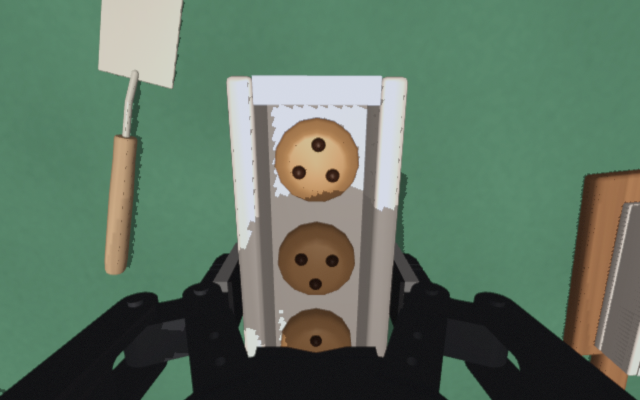

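View pics/s2.png

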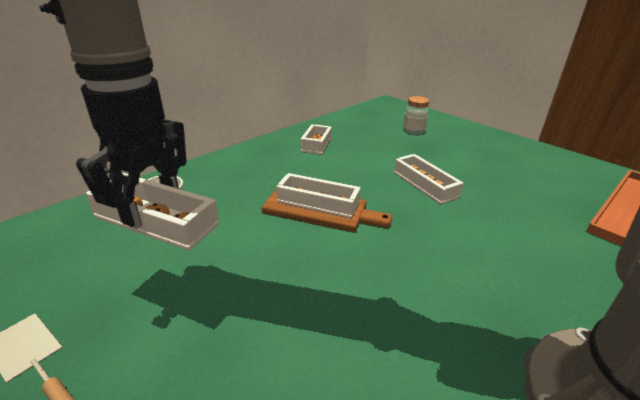

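The dish is held by its middle with the far end at rows 76–105, columns 228–406 in the wrist view. I check its offset in the grip.

```bash
cat >> h.py <<'E'
def held(r,name):
    s=r.state();c=r.get_calibration('wrist');p,d=r.read_camera('wrist')
    z=dict(p=p,d=d,K=c['intrinsics'],R=c['R'],t=c['t']);cv2.imwrite(f'pics/{name}.png',p[:,:,::-1])
    W,ok=cloud(z);q=s['eef_rot'];M=Ro.from_quat([q[1],q[2],q[3],q[0]]).as_matrix()
    T=(W-s['eef_pos'])@M*1000
    hsv=cv2.cvtColor(p,cv2.COLOR_RGB2HSV)
    m=ok&(hsv[...,1]<70)&(hsv[...,2]>80)&(abs(W[...,2]-(s['eef_pos'][2]+.018))<.006)
    P=T[m];Q=W[m]*1000
    print('tool x max',np.percentile(P[:,0],[97,99,99.8]).round(1),'n',len(P))
    for a in [15,30,45,60,75]:
        b=P[abs(P[:,0]-a)<5]; 
        if len(b)>10: print(a,'y',np.percentile(b[:,1],[.5,99.5]).round(1),'toolz',np.median(b[:,2]).round(2),'worldz',np.median(Q[abs(P[:,0]-a)<5][:,2]).round(2), 'L/R z',[np.median(Q[(abs(P[:,0]-a)<5)&(sg*P[:,1]>21)][:,2]).round(2) for sg in (1,-1)])
E
python3 -c "
from h import *;from workcell import r
held(r,'w3')"
```

```text
tool x max [78.4 79.  79.3] n 17685
15 y [-29.6  29.9] toolz -17.61 worldz 193.21 L/R z [np.float64(193.2), np.float64(193.29)]
30 y [-29.6  29.9] toolz -17.69 worldz 193.14 L/R z [np.float64(193.12), np.float64(193.22)]
45 y [-29.7  29.9] toolz -17.78 worldz 193.11 L/R z [np.float64(193.12), np.float64(193.18)]
60 y [-29.5  29.9] toolz -17.97 worldz 193.16 L/R z [np.float64(193.12), np.float64(193.28)]
75 y [-29.   29.5] toolz -18.27 worldz 193.32 L/R z [np.float64(193.12), np.float64(193.19)]
```

The held dish is level to 0.2 mm, centred to under 1 mm, with its underside 22.4 mm below the TCP. I carry it to above the stack.

>>> {"method": "jog_arm", "body": {"steps": [[-0.1,0.2,0,-0.05],[-0.3,0.6,0,-0.1],[-0.5,1.2,0,-0.2],[-0.8,1.8,0,-0.3],[-1.1,2.5,0,-0.4],[-1.4,3.2,0,-0.5],[-1.7,3.9,0,-0.6],[-1.9,4.5,0,-0.7]]}}

```text
t: 5.68
eef_pos: [0.5222, 0.1109, 0.1755]
eef_rot: [-0.002, 0.976, 0.22, -0.005]
force: [-0.3, -0.6, -3.7]
grip_width: 0.0589
```

```bash
python3 -c "
from h import *;from workcell import r
delta(r,520.3,-37.5,170,26.4)"
```

```text
t 5.6833 pos mm [522.2 110.9 175.5] yaw 25.41 tilt 0.64 F [-0.3 -0.6 -3.7] w 0.0589 J7 [-0.45  0.27  0.19  1.89 -0.07  1.   -1.35]
delta units [-1.634  3.331  0.133] turn -0.198
```

>>> {"method": "jog_arm", "body": {"steps": [[-0.3,0.6,0,-0.05],[-0.6,1.3,0.05,-0.1],[-1.0,2.0,0.1,-0.15],[-1.3,2.6,0.1,-0.2],[-1.5,3.0,0.13,-0.2],[-1.6,3.2,0.13,-0.2],[-1.63,3.33,0.13,-0.2],[-1.63,3.33,0.13,-0.2]]}}

```text
t: 6.35
eef_pos: [0.5206, -0.0381, 0.1703]
eef_rot: [-0.002, 0.974, 0.228, -0.005]
force: [-1.0, 0.3, -3.5]
grip_width: 0.0592
```

>>> {"method": "jog_arm", "body": {"steps": [[0,0,0,0],[0,0,0,0],[0,0,0,0],[0,0,0,0],[0,0,0,0],[0,0,0,0],[0,0,0,0],[0,0,0,0]]}}

```text
t: 7.02
eef_pos: [0.5206, -0.038, 0.1703]
eef_rot: [-0.002, 0.974, 0.228, -0.005]
force: [0.4, 0.4, -3.7]
grip_width: 0.059
```

```bash
python3 -c "
from h import *;from workcell import r
delta(r,520.3,-37.5,120,26.4)
held(r,'w4')
for n in ['scene','side']:
  c=r.get_calibration(n);p,d=r.read_camera(n);z=dict(p=p,d=d,K=c['intrinsics'],R=c['R'],t=c['t']);cv2.imwrite(f'pics/{n}4.png',p[:,:,::-1]);rects(z,.052,.064)
"
```

```text
t 7.0167 pos mm [520.6 -38.  170.3] yaw 26.35 tilt 0.61 F [ 0.4  0.4 -3.7] w 0.059 J7 [-0.24  0.26  0.27  1.92 -0.08  0.98 -1.04]
delta units [ 0.01  -0.008  1.257] turn -0.011
tool x max [78.5 79.1 79.3] n 17694
15 y [-29.7  29.7] toolz -17.62 worldz 187.79 L/R z [np.float64(187.82), np.float64(187.86)]
30 y [-29.8  29.7] toolz -17.73 worldz 187.76 L/R z [np.float64(187.72), np.float64(187.85)]
45 y [-29.7  29.7] toolz -17.87 worldz 187.8 L/R z [np.float64(187.79), np.float64(187.86)]
60 y [-29.6  29.7] toolz -17.99 worldz 187.74 L/R z [np.float64(187.73), np.float64(187.84)]
75 y [-29.2  29.4] toolz -18.32 worldz 187.95 L/R z [np.float64(187.77), np.float64(187.8)]
px 333.0 214.0 n 1019 c mm [555.8 -20.4] size [161.   63.5] ang 26.3 z [0.0532 0.0577 0.0604]
px 416.0 115.0 n 97 c mm [ 654.1 -508.6] size [65.4 28.8] ang 29.7 z [0.0523 0.058  0.0634]
px 319.0 188.0 n 704 c mm [556.7 -18.2] size [160.6  63.1] ang 25.8 z [0.0526 0.056  0.0576]
```

View pics/scene4.png

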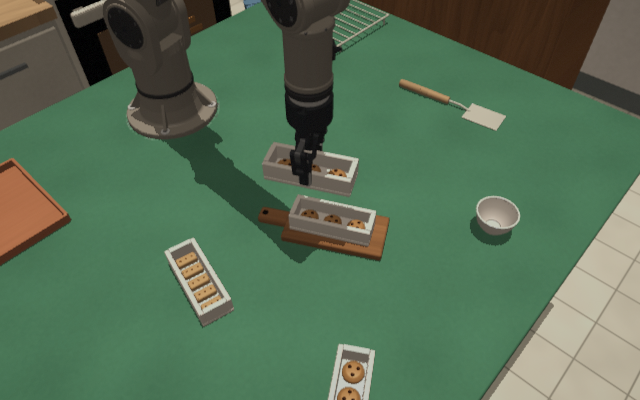

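View pics/w4.png

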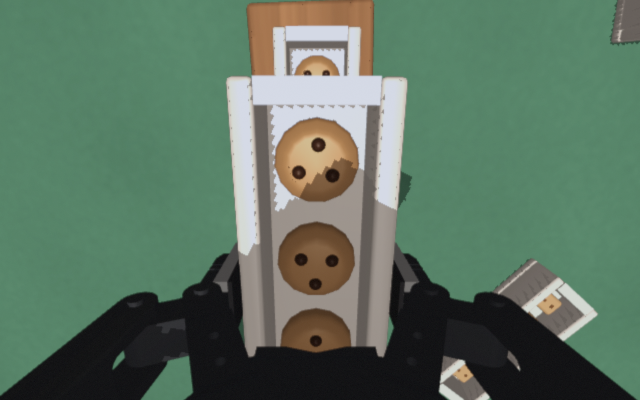

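The held dish is directly above and aligned: the bottom dish's far end shows at (317,35) in the wrist view. I measure the offset between the two within this one image.

```bash
cat >> h.py <<'E'
def relcheck(r,zs,name):
    """extents of rims at heights zs, in the level frame (x along tool x, y along tool y) at TCP"""
    s=r.state();c=r.get_calibration('wrist');p,d=r.read_camera('wrist')
    z=dict(p=p,d=d,K=c['intrinsics'],R=c['R'],t=c['t']);cv2.imwrite(f'pics/{name}.png',p[:,:,::-1])
    W,ok=cloud(z);q=s['eef_rot'];M=Ro.from_quat([q[1],q[2],q[3],q[0]]).as_matrix()
    yaw=np.arctan2(M[1,0],M[0,0]);e=np.array([np.cos(yaw),np.sin(yaw)]);f=np.array([np.sin(yaw),-np.cos(yaw)])
    D=(W[...,:2]-s['eef_pos'][:2])*1000
    X=D@e;Y=D@f
    hsv=cv2.cvtColor(p,cv2.COLOR_RGB2HSV)
    for zz in zs:
        m=ok&(hsv[...,1]<70)&(hsv[...,2]>80)&(abs(W[...,2]-zz)<.003)&(X>-150)&(X<150)&(abs(Y)<45)
        if m.sum()<30: print(zz,'few');continue
        xm=np.percentile(X[m],99.7);print('z',zz,'n',m.sum(),'med z',np.median(W[...,2][m]).round(4),'xmax',xm.round(1),'xmin',X[m].min().round(1))
        for k in range(1,8):
            a=xm-10*k;b=m&(abs(X-a)<5)
            if b.sum()>15: print('   x',a.round(),'y',np.percentile(Y[b],[1,99]).round(1),'mid',np.percentile(Y[b],[1,99]).mean().round(2))
E
python3 -c "
from h import *;from workcell import r
relcheck(r,[.188,.058],'w5')"
```

```text
z 0.188 n 17064 med z 0.1879 xmax 79.4 xmin -31.9
   x 69.0 y [-29.   29.6] mid 0.27
   x 59.0 y [-29.3  29.7] mid 0.21
   x 49.0 y [-29.3  29.7] mid 0.21
   x 39.0 y [-29.5  29.8] mid 0.15
   x 29.0 y [-29.5  29.7] mid 0.13
   x 19.0 y [-29.4  29.5] mid 0.07
   x 9.0 y [-29.3  29.4] mid 0.03
z 0.058 n 2220 med z 0.0586 xmax 120.2 xmin 89.1
   x 110.0 y [-29.9  28.8] mid -0.57
   x 100.0 y [-30.3  29.3] mid -0.5
   x 90.0 y [-29.9  28.8] mid -0.55
```

The shift reads 40.8 mm and the lateral offset 0.7 mm. I correct slightly and descend to just above contact (contact expected at TCP z ≈ 80.5 mm).

```bash
python3 -c "
from h import *;from workcell import r
delta(r,520.9,-37.2,84,26.4)"
```

```text
t 7.2167 pos mm [520.6 -38.1 170.3] yaw 26.33 tilt 0.61 F [ 0.2  0.1 -4.9] w 0.0591 J7 [-0.24  0.26  0.27  1.92 -0.08  0.98 -1.04]
delta units [ 0.036 -0.005  2.158] turn -0.014
```

>>> {"method": "jog_arm", "body": {"steps": [[0,0,0.2,0],[0.01,0,0.6,0],[0.02,0,1.0,0],[0.03,-0.005,1.4,0],[0.035,-0.005,1.8,0],[0.035,-0.005,2.0,0],[0.035,-0.005,2.12,0],[0.035,-0.005,2.14,0]]}}

```text
t: 7.88
eef_pos: [0.5204, -0.0373, 0.0838]
eef_rot: [-0.002, 0.974, 0.228, -0.006]
force: [0.3, 0.2, -2.9]
grip_width: 0.0592
```

>>> {"method": "jog_arm", "body": {"steps": [[0,0,0,0],[0,0,0,0],[0,0,0,0],[0,0,0,0],[0,0,0,0],[0,0,0,0],[0,0,0,0],[0,0,0,0]]}}

```text
t: 8.55
eef_pos: [0.5204, -0.0372, 0.0839]
eef_rot: [-0.002, 0.974, 0.228, -0.006]
force: [0.1, -0.1, -3.8]
grip_width: 0.0591
```

```bash
python3 -c "
from h import *;from workcell import r
delta(r,520.9,-37.2,80.4,26.4)
relcheck(r,[.1025,.058],'w6')"
```

```text
t 8.55 pos mm [520.4 -37.2  83.9] yaw 26.33 tilt 0.69 F [ 0.1 -0.1 -3.8] w 0.0591 J7 [-0.22  0.38  0.25  2.   -0.13  0.8  -1.  ]
delta units [0.012 0.005 0.088] turn -0.014
z 0.1025 n 16654 med z 0.1014 xmax 79.3 xmin -31.6
   x 69.0 y [-29.   29.5] mid 0.24
   x 59.0 y [-29.3  29.6] mid 0.15
   x 49.0 y [-29.3  29.7] mid 0.16
   x 39.0 y [-29.3  29.6] mid 0.13
   x 29.0 y [-29.4  29.5] mid 0.07
   x 19.0 y [-29.4  29.5] mid 0.03
   x 9.0 y [-29.3  29.4] mid 0.05
z 0.058 n 3737 med z 0.0585 xmax 112.5 xmin 81.8
   x 102.0 y [-29.  30.] mid 0.53
   x 92.0 y [-29.   30.1] mid 0.59
   x 82.0 y [-29.   30.3] mid 0.65
```

View pics/w6.png

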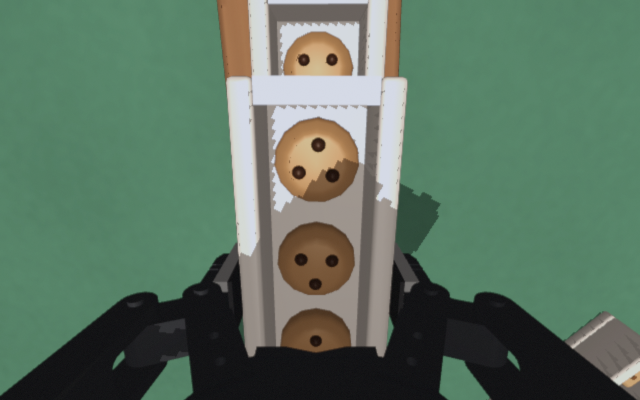

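The far rim runs off the top of the image (as expected); lateral offset is 0.4 mm. Now I lower gently while watching the force.

>>> {"method": "jog_arm", "body": {"steps": [[0.01,0,0.01,0],[0.01,0,0.02,0],[0.01,0,0.03,0],[0.01,0,0.04,0],[0.01,0,0.05,0],[0.01,0,0.06,0],[0.01,0,0.07,0],[0.01,0,0.07,0]]}}

```text
t: 9.27
eef_pos: [0.5207, -0.0371, 0.0811]
eef_rot: [-0.002, 0.974, 0.228, -0.006]
force: [-1.8, 0.0, -2.4]
grip_width: 0.0595
```

>>> {"method": "jog_arm", "body": {"steps": [[0,0,0.005,0],[0,0,0.01,0],[0,0,0.015,0],[0,0,0.02,0],[0,0,0.025,0],[0,0,0.025,0],[0,0,0.025,0],[0,0,0.025,0]]}}

```text
t: 9.93
eef_pos: [0.5206, -0.0371, 0.081]
eef_rot: [-0.002, 0.974, 0.228, -0.006]
force: [-4.2, 1.7, 6.4]
grip_width: 0.0591
```

Contact at z ≈ 81.0 mm (force went from -3.8 to +6.4 N). Relieve slightly and release.

>>> {"method": "jog_arm", "body": {"steps": [[0,0,-0.01,0],[0,0,-0.01,0],[0,0,-0.01,0],[0,0,-0.01,0],[0,0,-0.01,0],[0,0,-0.01,0],[0,0,-0.01,0],[0,0,-0.01,0]]}}

```text
t: 10.6
eef_pos: [0.5205, -0.0371, 0.0812]
eef_rot: [-0.002, 0.974, 0.228, -0.006]
force: [0.8, 1.1, -4.5]
grip_width: 0.0591
```

>>> {"method": "jog_arm", "body": {"steps": [[0,0,0,0],[0,0,0,0],[0,0,0,0],[0,0,0,0],[0,0,0,0],[0,0,0,0],[0,0,0,0],[0,0,0,0]], "grip": -1}}

```text
t: 11.27
eef_pos: [0.5206, -0.0371, 0.0813]
eef_rot: [-0.002, 0.974, 0.228, -0.006]
force: [0.3, 0.2, -0.0]
grip_width: 0.0852
```

>>> {"method": "jog_arm", "body": {"steps": [[0,0,-0.1,0],[0,0,-0.3,0],[0,0,-0.6,0],[0,0,-1.0,0],[0,0,-1.5,0],[0,0,-2.0,0],[0,0,-2.5,0],[0,0,-2.5,0]]}}

```text
t: 11.93
eef_pos: [0.5248, -0.0375, 0.186]
eef_rot: [-0.001, 0.974, 0.228, -0.002]
force: [0.1, -0.4, 0.8]
grip_width: 0.0852
```

```bash
python3 -c "
from h import *;from workcell import r
delta(r,461,-276.5,160,-14.2)
for n in ['scene','side','wrist']:
  c=r.get_calibration(n);p,d=r.read_camera(n);z=dict(p=p,d=d,K=c['intrinsics'],R=c['R'],t=c['t']);cv2.imwrite(f'pics/{n}7.png',p[:,:,::-1]);print(n);rects(z,.09,.106);rects(z,.053,.063)
"
```

```text
t 11.9333 pos mm [524.8 -37.5 186. ] yaw 26.31 tilt 0.25 F [ 0.1 -0.4  0.8] w 0.0852 J7 [-0.24  0.24  0.28  1.9  -0.08  1.01 -1.04]
delta units [-4.076  4.65   0.645] turn 8.103
scene
px 312.0 196.0 n 1156 c mm [519.2 -37.4] size [160.6  63.1] ang 26.1 z [0.091  0.0974 0.1002]
px 341.0 221.0 n 546 c mm [539.2 -29.3] size [198.7  63.6] ang 27.4 z [0.054  0.0581 0.062 ]
side
px 339.0 175.0 n 892 c mm [520.  -34.8] size [161.3  63.2] ang 26.5 z [0.0907 0.0956 0.0974]
px 415.0 115.0 n 71 c mm [ 654.6 -509.4] size [64.9 29.7] ang 30.7 z [0.0538 0.0581 0.0623]
px 316.0 192.0 n 438 c mm [536.3 -22.4] size [201.7  60.6] ang 23.4 z [0.0535 0.057  0.0624]
wrist
px 315.0 196.0 n 7848 c mm [519.6 -37.2] size [160.6  60.2] ang 26.1 z [0.0943 0.0985 0.0997]
px 316.0 54.0 n 2306 c mm [610.6   6.9] size [60.  39.6] ang -63.5 z [0.0566 0.0586 0.06  ]
```

View pics/side7.png

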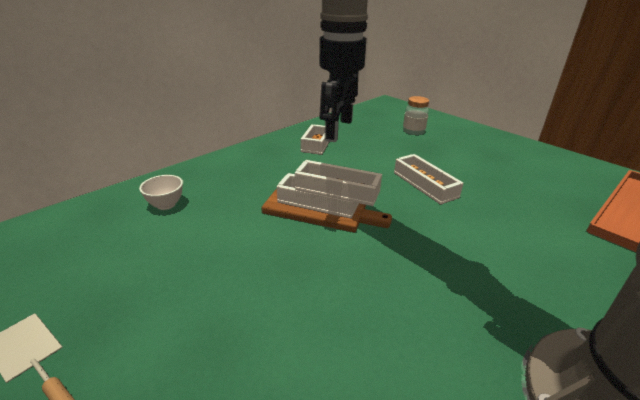

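View pics/wrist7.png

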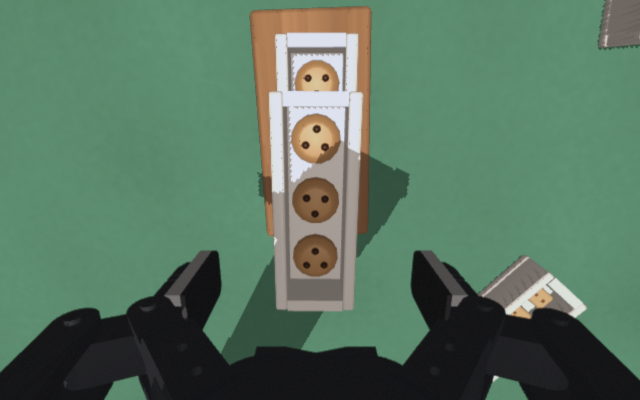

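The round dish sits level on the rim (rim z 98.5 mm), aligned at 26.1°, shift ≈ 40 mm towards the handle. Next, the finger dish.

>>> {"method": "jog_arm", "body": {"steps": [[-0.5,0.5,0,1.0],[-1.1,1.2,0,2.1],[-1.7,1.9,0.1,3.2],[-2.3,2.6,0.2,4.3],[-2.9,3.3,0.3,5.4],[-3.5,4.0,0.4,6.6],[-3.9,4.4,0.5,7.6],[-4.08,4.65,0.6,8.1]]}}

```text
t: 12.75
eef_pos: [0.4544, -0.2797, 0.1566]
eef_rot: [0.001, 0.992, -0.128, -0.008]
force: [0.4, 0.1, 1.3]
grip_width: 0.0853
```

>>> {"method": "jog_arm", "body": {"steps": [[0,0,0,0],[0,0,0,0],[0,0,0,0],[0,0,0,0],[0,0,0,0],[0,0,0,0],[0,0,0,0],[0,0,0,0]]}}

```text
t: 13.42
eef_pos: [0.4547, -0.2792, 0.1567]
eef_rot: [0.0, 0.992, -0.127, -0.008]
force: [-0.3, -0.1, -0.0]
grip_width: 0.0856
```

```bash
python3 -c "
from h import *;from workcell import r
delta(r,461,-276.5,100,-14.2)
for n in ['wrist']:
  c=r.get_calibration(n);p,d=r.read_camera(n);z=dict(p=p,d=d,K=c['intrinsics'],R=c['R'],t=c['t']);cv2.imwrite(f'pics/{n}8.png',p[:,:,::-1]);print(n);rects(z,.034,.046)
"
```

```text
t 13.4167 pos mm [ 454.7 -279.2  156.7] yaw -14.62 tilt 0.88 F [-0.3 -0.1 -0. ] w 0.0856 J7 [ 0.04  0.32  0.52  1.91 -0.18  0.97 -1.18]
delta units [ 0.156 -0.11   1.416] turn -0.085
wrist
px 311.0 174.0 n 6072 c mm [ 461.1 -277.4] size [160.3  60.2] ang -14.2 z [0.0384 0.0406 0.0418]
px 33.0 180.0 n 1035 c mm [522.5 -69. ] size [68.2 22.6] ang 5.8 z [0.0346 0.0398 0.0454]
```

View pics/wrist8.png

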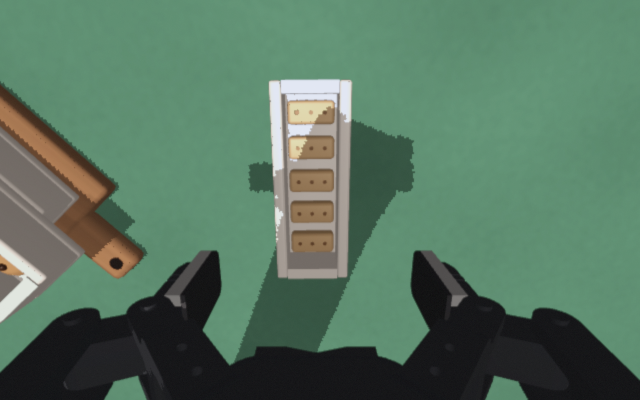

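The finger dish is confirmed at (461.1, -277.4), -14.2°, with a rim of 160×60. I descend.

>>> {"method": "jog_arm", "body": {"steps": [[0.05,-0.03,0.2,-0.04],[0.1,-0.07,0.5,-0.08],[0.15,-0.09,0.9,-0.08],[0.16,-0.09,1.3,-0.08],[0.16,-0.09,1.7,-0.08],[0.16,-0.09,2.1,-0.08],[0.16,-0.09,2.3,-0.08],[0.16,-0.09,2.3,-0.08]]}}

```text
t: 14.13
eef_pos: [0.4586, -0.2764, 0.062]
eef_rot: [-0.0, 0.992, -0.124, -0.01]
force: [-0.2, -0.5, 0.2]
grip_width: 0.0855
```

```bash
python3 -c "
from h import *;from workcell import r
delta(r,461,-277.3,22,-14.2)"
```

```text
t 14.1333 pos mm [ 458.6 -276.4   62. ] yaw -14.23 tilt 1.17 F [-0.2 -0.5  0.2] w 0.0855 J7 [ 0.09  0.46  0.46  1.98 -0.27  0.78 -1.11]
delta units [0.084 0.006 0.998] turn -0.006
```

>>> {"method": "jog_arm", "body": {"steps": [[0.03,0,0.2,0],[0.06,0,0.4,0],[0.08,0,0.6,0],[0.08,0,0.8,0],[0.08,0,0.9,0],[0.085,0,1.0,0],[0.085,0,1.0,0],[0.085,0,1.0,0]]}}

```text
t: 14.8
eef_pos: [0.4611, -0.2771, 0.0219]
eef_rot: [-0.0, 0.992, -0.124, -0.01]
force: [-0.9, 0.5, 0.2]
grip_width: 0.0855
```

>>> {"method": "jog_arm", "body": {"steps": [[0,0,0,0],[0,0,0,0],[0,0,0,0],[0,0,0,0],[0,0,0,0],[0,0,0,0],[0,0,0,0],[0,0,0,0]], "grip": 1}}

```text
t: 15.47
eef_pos: [0.4615, -0.2777, 0.0226]
eef_rot: [0.0, 0.992, -0.124, -0.01]
force: [-0.7, -0.2, 5.4]
grip_width: 0.059
```

>>> {"method": "jog_arm", "body": {"steps": [[0,0,-0.1,0],[0,0,-0.3,0],[0,0,-0.7,0],[0,0,-1.2,0],[0,0,-1.8,0],[0,0,-2.4,0],[0,0,-3.0,0],[0,0,-3.6,0]]}}

```text
t: 16.13
eef_pos: [0.4633, -0.2773, 0.1672]
eef_rot: [-0.0, 0.992, -0.124, -0.01]
force: [0.7, -0.3, -4.6]
grip_width: 0.0593
```

>>> {"method": "jog_arm", "body": {"steps": [[0,0,-0.4,0],[0,0,-0.7,0],[0,0,-1.0,0],[0,0,-1.2,0],[0,0,-1.2,0],[0,0,-1.2,0],[0,0,-1.2,0],[0,0,-1.2,0]]}}

```text
t: 16.8
eef_pos: [0.4636, -0.2771, 0.214]
eef_rot: [-0.001, 0.992, -0.124, -0.012]
force: [0.0, 0.4, -4.0]
grip_width: 0.0592
```

```bash
python3 -c "
from h import *;from workcell import r
delta(r,556.3,-19.5,212,26.3)
held(r,'w9')"
```

```text
t 16.8 pos mm [ 463.6 -277.1  214. ] yaw -14.25 tilt 1.34 F [ 0.   0.4 -4. ] w 0.0592 J7 [ 0.01  0.27  0.53  1.83 -0.15  1.1  -1.22]
delta units [ 0.662 -6.811  0.024] turn -8.111
tool x max [78.5 79.1 79.4] n 17971
15 y [-29.6  29.9] toolz -18.23 worldz 231.94 L/R z [np.float64(231.94), np.float64(232.07)]
30 y [-29.7  29.7] toolz -18.54 worldz 231.87 L/R z [np.float64(231.84), np.float64(231.98)]
45 y [-29.7  29.7] toolz -18.82 worldz 231.83 L/R z [np.float64(231.83), np.float64(231.9)]
60 y [-29.8  29.7] toolz -19.09 worldz 231.73 L/R z [np.float64(231.75), np.float64(231.79)]
75 y [-29.2  29.3] toolz -19.56 worldz 231.85 L/R z [np.float64(231.67), np.float64(231.79)]
```

View pics/w9.png

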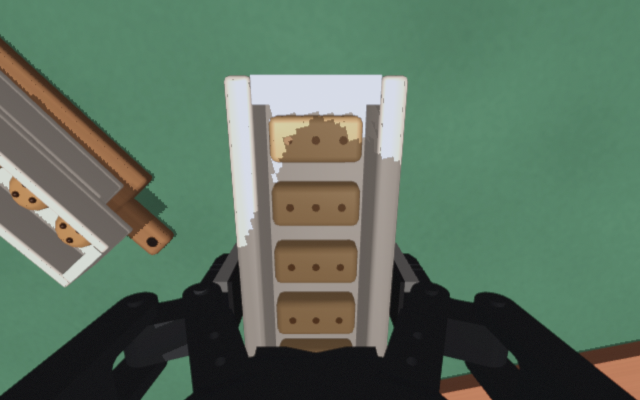

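The finger dish is held centred and level to about 0.2°. I carry it across, turning by 40°.

>>> {"method": "jog_arm", "body": {"steps": [[0.0,-0.2,0,-0.3],[0.1,-0.6,0,-0.8],[0.1,-1.1,0,-1.5],[0.2,-1.7,0,-2.2],[0.2,-2.3,0,-3.0],[0.3,-2.9,0,-3.8],[0.3,-3.5,0,-4.6],[0.4,-4.1,0,-5.4]]}}

```text
t: 17.52
eef_pos: [0.5199, -0.1184, 0.2134]
eef_rot: [-0.004, 0.993, 0.115, -0.011]
force: [0.1, 0.8, -6.0]
grip_width: 0.0593
```

```bash
python3 -c "
from h import *;from workcell import r
delta(r,557,-19.4,200,26.3)"
```

```text
t 17.5167 pos mm [ 519.9 -118.4  213.4] yaw 13.26 tilt 1.37 F [ 0.1  0.8 -6. ] w 0.0593 J7 [-0.17  0.24  0.37  1.85 -0.1   1.09 -1.1 ]
delta units [ 1.478 -2.192  0.327] turn -2.607
```

>>> {"method": "jog_arm", "body": {"steps": [[0.3,-0.5,0,-0.6],[0.7,-1.0,0,-1.2],[1.0,-1.5,0.1,-1.8],[1.2,-1.8,0.2,-2.3],[1.4,-2.1,0.3,-2.6],[1.48,-2.19,0.33,-2.6],[1.48,-2.19,0.33,-2.6],[1.48,-2.19,0.33,-2.6]]}}

```text
t: 18.18
eef_pos: [0.5568, -0.0209, 0.1996]
eef_rot: [-0.004, 0.974, 0.226, -0.011]
force: [0.1, -0.9, -3.9]
grip_width: 0.059
```

>>> {"method": "jog_arm", "body": {"steps": [[0,0,0,0],[0,0,0,0],[0,0,0,0],[0,0,0,0],[0,0,0,0],[0,0,0,0],[0,0,0,0],[0,0,0,0]]}}

```text
t: 18.85
eef_pos: [0.5568, -0.0209, 0.1996]
eef_rot: [-0.004, 0.974, 0.226, -0.011]
force: [0.2, -1.1, -4.8]
grip_width: 0.0588
```

```bash
python3 -c "
from h import *;from workcell import r
delta(r,557,-19.4,130,26.3)
held(r,'w10')
relcheck(r,[.058],'w10')
for n in ['scene','side']:
  c=r.get_calibration(n);p,d=r.read_camera(n);z=dict(p=p,d=d,K=c['intrinsics'],R=c['R'],t=c['t']);cv2.imwrite(f'pics/{n}10.png',p[:,:,::-1]);print(n);rects(z,.09,.106);rects(z,.053,.063)
"
```

```text
t 18.85 pos mm [556.8 -20.9 199.6] yaw 26.18 tilt 1.41 F [ 0.2 -1.1 -4.8] w 0.0588 J7 [-0.26  0.3   0.28  1.8  -0.09  1.08 -1.07]
delta units [ 0.057 -0.007  1.738] turn -0.024
tool x max [78.5 79.1 79.4] n 17983
15 y [-29.8  29.7] toolz -18.2 worldz 217.4 L/R z [np.float64(217.05), np.float64(217.92)]
30 y [-29.8  29.7] toolz -18.47 worldz 217.36 L/R z [np.float64(217.01), np.float64(217.89)]
45 y [-29.8  29.7] toolz -18.75 worldz 217.35 L/R z [np.float64(217.02), np.float64(217.85)]
60 y [-29.9  29.6] toolz -19.07 worldz 217.36 L/R z [np.float64(217.0), np.float64(217.9)]
75 y [-29.3  29.2] toolz -19.55 worldz 217.59 L/R z [np.float64(216.94), np.float64(217.86)]
0.058 few
scene
px 312.0 196.0 n 1172 c mm [519.5 -37.7] size [160.4  63. ] ang 26.2 z [0.0911 0.0974 0.1   ]
px 344.0 221.0 n 514 c mm [551.8 -21.8] size [169.2  63.6] ang 26.6 z [0.0539 0.0582 0.0621]
side
px 339.0 175.0 n 903 c mm [519.6 -34.7] size [160.6  62.3] ang 25.6 z [0.0906 0.0957 0.0974]
px 415.0 115.0 n 74 c mm [ 653.5 -509.6] size [64.6 29.6] ang 35.3 z [0.0537 0.0579 0.0627]
px 315.0 192.0 n 425 c mm [533.  -11.9] size [205.9  59.1] ang 16.7 z [0.0537 0.057  0.0625]
```

View pics/side10.png

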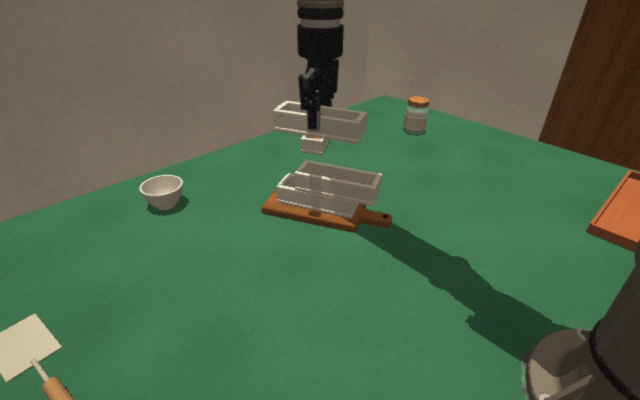

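View pics/w10.png

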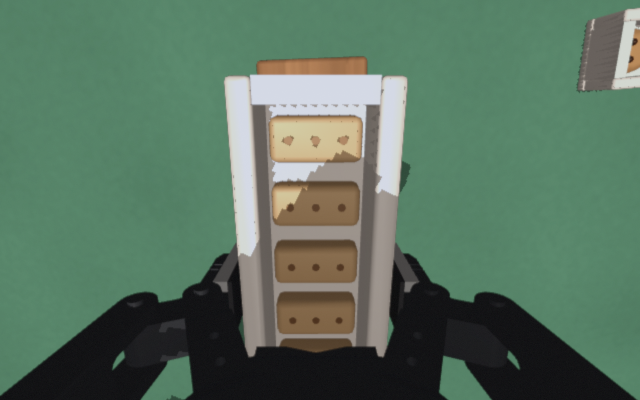

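The dish is above the stack with a ~1° roll, about 0.9 mm across its width; contact will level it. I descend to ~4 mm clearance.

>>> {"method": "jog_arm", "body": {"steps": [[0.01,0,0.2,0],[0.02,0,0.5,0],[0.03,0,0.9,0],[0.04,0,1.3,0],[0.05,0,1.6,0],[0.06,0,1.8,0],[0.06,0,1.85,0],[0.06,0,1.85,0]]}}

```text
t: 19.72
eef_pos: [0.5567, -0.0196, 0.1247]
eef_rot: [-0.005, 0.974, 0.226, -0.012]
force: [-0.7, 0.0, -5.0]
grip_width: 0.059
```

>>> {"method": "jog_arm", "body": {"steps": [[0,0,0,0],[0,0,0,0],[0,0,0,0],[0,0,0,0],[0,0,0,0],[0,0,0,0],[0,0,0,0],[0,0,0,0]]}}

```text
t: 20.38
eef_pos: [0.5567, -0.0196, 0.1247]
eef_rot: [-0.005, 0.974, 0.226, -0.012]
force: [1.1, -0.4, -3.9]
grip_width: 0.0593
```

```bash
python3 -c "
from h import *;from workcell import r
delta(r,557,-19.4,122,26.3)
held(r,'w11')
for n in ['scene','side']:
  c=r.get_calibration(n);p,d=r.read_camera(n);z=dict(p=p,d=d,K=c['intrinsics'],R=c['R'],t=c['t']);cv2.imwrite(f'pics/{n}11.png',p[:,:,::-1])
"
```

```text
t 20.3833 pos mm [556.7 -19.6 124.7] yaw 26.19 tilt 1.49 F [ 1.1 -0.4 -3.9] w 0.0593 J7 [-0.25  0.38  0.26  1.87 -0.13  0.93 -1.04]
delta units [0.009 0.    0.068] turn -0.023
tool x max [78.5 79.1 79.4] n 17967
15 y [-29.8  29.7] toolz -18.19 worldz 142.58 L/R z [np.float64(142.2), np.float64(143.11)]
30 y [-29.8  29.7] toolz -18.47 worldz 142.53 L/R z [np.float64(142.17), np.float64(143.08)]
45 y [-29.8  29.6] toolz -18.82 worldz 142.53 L/R z [np.float64(142.18), np.float64(143.06)]
60 y [-29.8  29.6] toolz -19.08 worldz 142.48 L/R z [np.float64(142.14), np.float64(143.0)]
75 y [-29.4  29.2] toolz -19.56 worldz 142.67 L/R z [np.float64(142.01), np.float64(142.94)]
```

View pics/scene11.png

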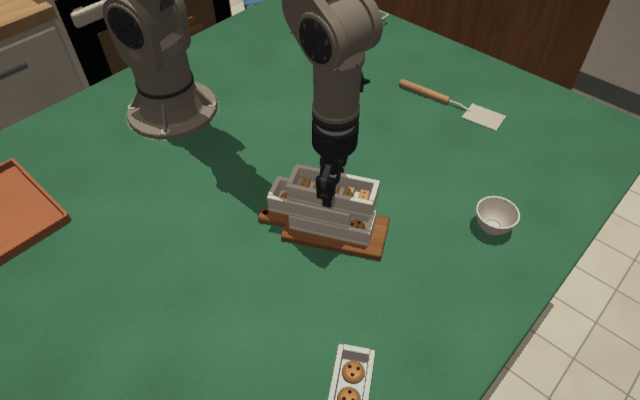

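>>> {"method": "jog_arm", "body": {"steps": [[0.01,0,0.01,0],[0.01,0,0.02,0],[0.01,0,0.03,0],[0.01,0,0.04,0],[0.01,0,0.05,0],[0.01,0,0.06,0],[0.01,0,0.07,0],[0.01,0,0.07,0]]}}

```text
t: 21.2
eef_pos: [0.557, -0.0194, 0.1218]
eef_rot: [-0.005, 0.974, 0.226, -0.012]
force: [0.7, 0.7, -4.4]
grip_width: 0.0589
```

>>> {"method": "jog_arm", "body": {"steps": [[0,0,0.005,0],[0,0,0.01,0],[0,0,0.015,0],[0,0,0.02,0],[0,0,0.025,0],[0,0,0.025,0],[0,0,0.025,0],[0,0,0.025,0]]}}

```text
t: 21.87
eef_pos: [0.5569, -0.0194, 0.1211]
eef_rot: [-0.005, 0.974, 0.226, -0.012]
force: [-1.9, 0.3, 0.3]
grip_width: 0.0591
```

Contact has begun (-4.4 → +0.3 N). One more small step so it seats.

>>> {"method": "jog_arm", "body": {"steps": [[0,0,0.003,0],[0,0,0.006,0],[0,0,0.01,0],[0,0,0.015,0],[0,0,0.02,0],[0,0,0.02,0],[0,0,0.02,0],[0,0,0.02,0]]}}

```text
t: 22.53
eef_pos: [0.557, -0.0195, 0.121]
eef_rot: [-0.005, 0.974, 0.226, -0.012]
force: [-3.0, -0.4, 5.2]
grip_width: 0.059
```

>>> {"method": "jog_arm", "body": {"steps": [[0,0,0,0],[0,0,0,0],[0,0,0,0],[0,0,0,0],[0,0,0,0],[0,0,0,0],[0,0,0,0],[0,0,0,0]], "grip": -1}}

```text
t: 23.2
eef_pos: [0.557, -0.0195, 0.121]
eef_rot: [-0.005, 0.974, 0.226, -0.012]
force: [-0.1, -0.1, 0.5]
grip_width: 0.0853
```

>>> {"method": "jog_arm", "body": {"steps": [[0,0,-0.1,0],[0,0,-0.3,0],[0,0,-0.6,0],[0,0,-1.0,0],[0,0,-1.5,0],[0,0,-2.0,0],[0,0,-2.5,0],[0,0,-2.5,0]]}}

```text
t: 23.87
eef_pos: [0.5627, -0.0201, 0.2266]
eef_rot: [-0.004, 0.974, 0.226, -0.007]
force: [0.6, -0.6, 1.2]
grip_width: 0.0853
```

```bash
python3 -c "
from h import *;from workcell import r
delta(r,557,-19.4,122,26.3)
for n in ['scene','side','wrist']:
  c=r.get_calibration(n);p,d=r.read_camera(n);z=dict(p=p,d=d,K=c['intrinsics'],R=c['R'],t=c['t']);cv2.imwrite(f'pics/{n}12.png',p[:,:,::-1]);print(n)
  for h in (.138,.098,.058): print(h);rects(z,h-.006,h+.006)
"
```

```text
t 23.8667 pos mm [562.7 -20.1 226.6] yaw 26.15 tilt 0.95 F [ 0.6 -0.6  1.2] w 0.0853 J7 [-0.27  0.28  0.28  1.77 -0.09  1.13 -1.07]
delta units [-0.088 -0.051  2.618] turn -0.03
scene
0.138
px 333.0 186.0 n 1138 c mm [555.9 -19.3] size [160.5  63.5] ang 26.1 z [0.1329 0.1377 0.1401]
0.098
px 302.0 200.0 n 565 c mm [537.4 -27.9] size [201.1  65. ] ang 26.2 z [0.0926 0.0978 0.103 ]
0.058
px 334.0 223.0 n 490 c mm [556.3 -49.4] size [204.5  59.7] ang 42.3 z [0.053  0.0581 0.0632]
side
0.138
px 319.0 152.0 n 732 c mm [556.2 -16.6] size [160.5  61.5] ang 26.0 z [0.1326 0.136  0.1374]
0.098
px 338.0 177.0 n 664 c mm [537.  -24.5] size [200.9  61.3] ang 27.3 z [0.0927 0.0969 0.1035]
0.058
px 416.0 115.0 n 88 c mm [ 652.6 -508.7] size [65.5 28.1] ang 34.9 z [0.0528 0.0579 0.0632]
px 317.0 192.0 n 516 c mm [537.3 -24.1] size [201.4  57.7] ang 25.4 z [0.0528 0.0571 0.0632]
wrist
0.138
px 314.0 195.0 n 7661 c mm [556.3 -19.2] size [160.5  60.2] ang 26.2 z [0.1359 0.1385 0.1397]
0.098
px 316.0 314.0 n 671 c mm [453.9 -69.3] size [59.6 15.2] ang -62.5 z [0.0966 0.0986 0.0996]
0.058
```

View pics/side12.png

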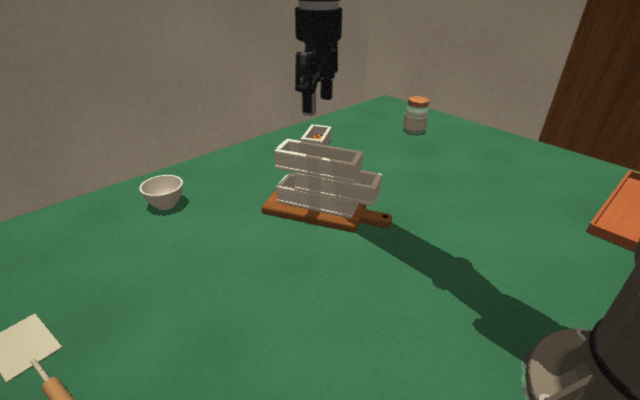

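View pics/scene12.png

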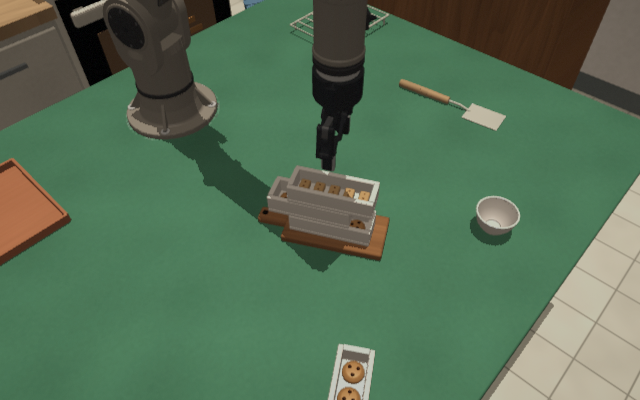

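View pics/wrist12.png

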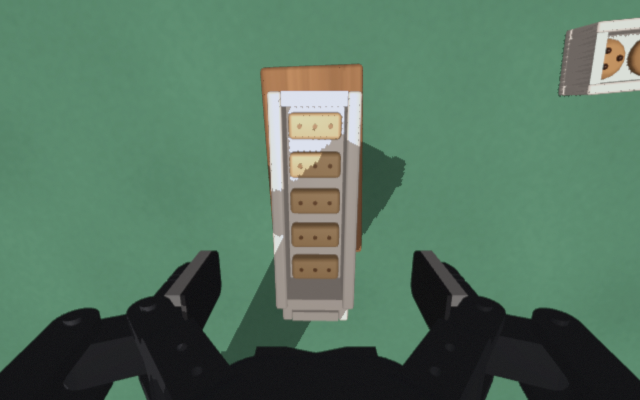

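The views show the stack complete: bottom, round (shifted to the handle) and finger dish straight above, with rims at about 58, 98 and 138 mm and the gripper clear. Handing in.

```bash
python3 -c "
from workcell import r
print(r.finish_job(), r.state()['t'])"
```

```text
the job is handed in; nothing more can be done
the job is handed in; nothing more can be done
```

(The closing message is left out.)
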